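# Take the spent gas filter out of its bayonet port

## Robot

A 6-joint arm with a two-finger parallel gripper is mounted at the origin on the work surface. World frame = base frame: x ahead of the robot, y to its left, z up, the work surface at z = 0. Lengths are in mm, angles in rad, forces in N, time in s.
With the tool pointing down it reaches from about 300 to 825 mm from the base axis. Payload 5.4 kg.
Tool frame: the origin (TCP) lies on the centre line of the jaws, within the pads' length; the fingertips stand r.tcp_to_tips ahead of it and the grasp point (between the pads) lies 2 mm behind it (r.tcp_to_tips is the distance from the TCP to the fingertips, in mm); y points along the fingers, x is the direction in which the jaws open and shut, and the axes are right-handed (so a half turn about y gives the same grasp; the last joint's range is limited). The gripper opens to 92 mm and grips with 3 to 60 N. Pads are 20 mm wide; open, the fingers measure 128 mm over their backs; the gripper's body (75 mm by 189 mm) begins 69 mm behind the grasp point.
Start: joints at [1.015, 0.158, 1.597, -0, 1.386, -0.21], TCP at [194.905, 540.942, 231.601] pointing down, gripper open.
Joint ranges: [-2.91, 2.91], [-0.94, 2.29], [0.18, 2.7], [-1.29, 4.43], [0.17, 2.64], [-3, 3]. Speed limits (rad/s): [2.57, 2.57, 3.14, 3.14, 3.14, 3.14].

## Interface

Orientations are given as a unit quaternion [w, x, y, z].
In Python, from bench import r, optics, close_job gives the robot as it stands.
- The arm moves only by the shell command python3 -m inch 'ROWS'. ROWS is JSON, a list of rows, each a list of 5 numbers: the closure in counts, from 0 (fully open) to 255 (shut), then the shift along the tool's x, y, z in mm, then the turn about the tool's y in degrees. A call has 1 to 20 rows; each row is the pose to reach, as a shift and turn from the pose measured when the call began, along the tool's axes at that moment; what a row does not reach only later rows make up. A row lasts 1/8 s, in which the tool goes at most 62.5 mm and 10.7 degrees, less where a joint would pass 70% of its speed; a pose out of reach is approached as far as the arm can. A call with a gripper value outside its range is refused whole. The fingers move at their own pace and stop on an object; the grip force is fixed at half the most. Time passes only in rows, so rows that repeat a pose let the fingers close. It gives the time, the measured TCP pose, the force and the opening at its end, in the units of the state.
- r.state(): the state, without advancing time (a new reading comes with each control period).
- optics.grab_frame(name): name is "side" or "top" or "wrist"; returns the picture (420x560x3 uint8, red, green, blue); there is no depth.
- optics.camera_model(name): a dict with "camera_matrix" (3x3 intrinsics, pixels), "extrinsics" (4x4, takes a point from world to camera coordinates); the wrist camera has in their place "mount" (4x4, takes a point from camera to tool coordinates, whose origin is the TCP and whose axes are the tool frame's). Camera axes: x right, y down, z forward; pixel columns grow to the right and rows downward; lengths in mm; the calibration is good to about 2 mm. The wrist camera is an equidistant fisheye: a pixel r from the principal point sees the ray r / f radians off the axis. A picture is of the moment at which its call begins: read the wrist's pose just before it. camera_model takes no time and is no camera call.
- close_job(): hands the job in, once; it reports no verdict.
The state is a dict: "time_s": time; "joints": joint angles; "dq": joint speeds; "joint_efforts": joint torques, N m; "tool_pos": TCP position; "tcp_rot": TCP orientation; "ft_force": force on the tool from outside, world axes, zero at the start; "torque": the same for the moment, N m; "width": finger opening in mm.
Only numpy, scipy, OpenCV 4.12 (cv2) and the standard library are available. Lean on these libraries where they do the work, as an engineer would, in place of code of your own. Each camera call takes 0.05 s, during which the arm holds its last target. There are 200 camera calls.

## Task

On the IVF work bench two white gas filters sit locked in bayonet ports. Take out the one with the straight bar grip: turn it anticlockwise (seen from above) to its stop, where the bar about lines up with the two open notches of its port, lift it straight out, and set it down, without dropping it, standing upright in the shallow dark steel tray. Leave the filter with the round cap seated in its port.

Things in the scene. Friction and masses are not known exactly. Their poses are not given: they have to be found in the camera images.
- filter_mid (a point): The filter to remove: white upright cylinder, 36 mm in diameter, 80 mm tall, 120 g, loose; turns freely. Its top 30 mm is a bar grip 42 mm long, 14 mm thick, to pinch across from above. Two foot lugs stick out below the bar's ends (52 mm over the tips, 7 mm high). Point: on its axis, 40 mm above its underside, 25 mm below the bar's middle. z up, x along bar and lugs. Play in port: 3 mm.
- port_seat (a point): That filter's fixed port: dark flange 88 mm wide, ring 69 mm wide, 24 mm high; two lips hold the lugs down, two notches 80 degrees wide free them. Point: centre of the seat under the filter, 8 mm above the bench; x axis runs through both notches (white marks). Filter x starts 60 to 75 degrees clockwise of it; turned anticlockwise it lifts free within 15 degrees of it; stop about 9 degrees beyond.
- tray_in (a point): Shallow open tray of dark sheet steel, fixed to the bench: 130 mm (its x) by 170 mm (its y) outside, walls 4 mm thick and 22 mm high. This point is the centre of its inner floor, 4 mm above the bench; z is up.
- roundcap_mid (a point): Bystander: the other filter, same body but 76 mm tall with a round ribbed cap 46 mm in diameter in place of the bar, locked in its own port of the same kind. This point is on its axis, 40 mm above its underside. It stays where it is.
Mind the look-alikes: they are no part of the job. What is shaped like the part that bears filter_mid but blue, purple or red is not meant.

How it is judged:
By the outcome, as a careful person would: the job done as asked, in the order asked, and still so for the second after the job is handed in, with the robot touching nothing.
It also fails if it takes over 48 s, if anything falls off the work surface, if the arm or the gripper's body presses on something with over 40 N, if the wrist force passes 120 N, or if a joint passes its speed limit or range.

## Working session

There is one attempt and no reset: what is moved stays moved. The work goes in short steps, Python scripts to look and compute and a shell command to move; the robot and the scene stay as the last step left them, time stands still between calls to the robot, and variables do not carry over. Pictures are saved under pics/ and viewed, on a budget of 10 in all, crops included, one or two more only if the job needs it, and the job is handed in when it is done.

```bash
mkdir -p pics; ls
cat > h.py <<'E'
import numpy as np,cv2
from bench import r,optics
from scipy.spatial.transform import Rotation as R
def save(n,f,crop=None,s=1):
    im=optics.grab_frame(n)
    if crop: x0,y0,x1,y1=crop; im=im[y0:y1,x0:x1]
    cv2.imwrite(f,cv2.resize(im[:,:,::-1],None,fx=s,fy=s,interpolation=cv2.INTER_CUBIC))
def tool():
    s=r.state();q=np.array(s['tcp_rot']);T=np.eye(4);T[:3,:3]=R.from_quat(q[[1,2,3,0]]).as_matrix();T[:3,3]=s['tool_pos'];return T
def ray(n,u,v,T=None):
    m=optics.camera_model(n);K=np.array(m['camera_matrix'])
    a=np.array([(u-K[0,2])/K[0,0],(v-K[1,2])/K[1,1]])
    if n=='wrist':
        t=np.linalg.norm(a);d=np.r_[a/t*np.sin(t),np.cos(t)];C=(tool() if T is None else T)@np.array(m['mount'])
    else: d=np.r_[a,1];C=np.linalg.inv(np.array(m['extrinsics']))
    return C[:3,3],C[:3,:3]@d
def hit(n,u,v,z,T=None):
    o,d=ray(n,u,v,T);return o+d*(z-o[2])/d[2]
def proj(n,p):
    m=optics.camera_model(n);c=np.array(m['extrinsics'])@np.r_[p,1];k=np.array(m['camera_matrix'])@c[:3];return k[:2]/k[2]
E
python3 - <<'E'
from h import *
s=r.state();print(s,r.tcp_to_tips);print(tool().round(3))
for n in('top','side'):
    save(n,f'pics/{n}1.png',s=1.4);print(np.linalg.inv(np.array(optics.camera_model(n)['extrinsics'])).round(2))
E
```

```text
pics
{'time_s': 0.0, 'joints': array([ 1.01489420e+00,  1.59046528e-01,  1.59822329e+00, -5.24759795e-07,
        1.38620074e+00, -2.10098120e-01]), 'dq': array([ 0.00080656, -0.00027653, -0.00013847,  0.00103866,  0.00031424,
        0.00224724]), 'joint_efforts': array([ 9.97930401e-04, -3.85556388e+01, -3.22117996e+01,  7.04998802e-02,
        3.77141917e-02, -1.30604744e-04]), 'tool_pos': array([194.59619692, 540.43843865, 230.62479179]), 'tcp_rot': array([-0.57830527,  0.57882564,  0.40591294, -0.40713461]), 'ft_force': array([-0.65794179,  0.33058554,  0.12464729]), 'torque': array([-0.0005043 , -0.00797238,  0.00943015]), 'width': 91.92377172012488} 17.0
[[ 3.39000e-01 -1.00000e-03 -9.41000e-01  1.94596e+02]
 [ 9.41000e-01 -2.00000e-03  3.39000e-01  5.40438e+02]
 [-2.00000e-03 -1.00000e+00  0.00000e+00  2.30625e+02]
 [ 0.00000e+00  0.00000e+00  0.00000e+00  1.00000e+00]]
[[ 1.0000e-02 -9.9000e-01  1.5000e-01  4.1634e+02]
 [-1.0000e+00 -0.0000e+00  4.0000e-02 -6.4840e+01]
 [-4.0000e-02 -1.5000e-01 -9.9000e-01  8.5042e+02]
 [ 0.0000e+00  0.0000e+00  0.0000e+00  1.0000e+00]]
[[ 6.8000e-01 -4.8000e-01  5.5000e-01  4.4180e+01]
 [-7.3000e-01 -4.3000e-01  5.3000e-01 -5.2116e+02]
 [-1.0000e-02 -7.6000e-01 -6.4000e-01  6.1557e+02]
 [ 0.0000e+00  0.0000e+00  0.0000e+00  1.0000e+00]]
```

View pics/top1.png

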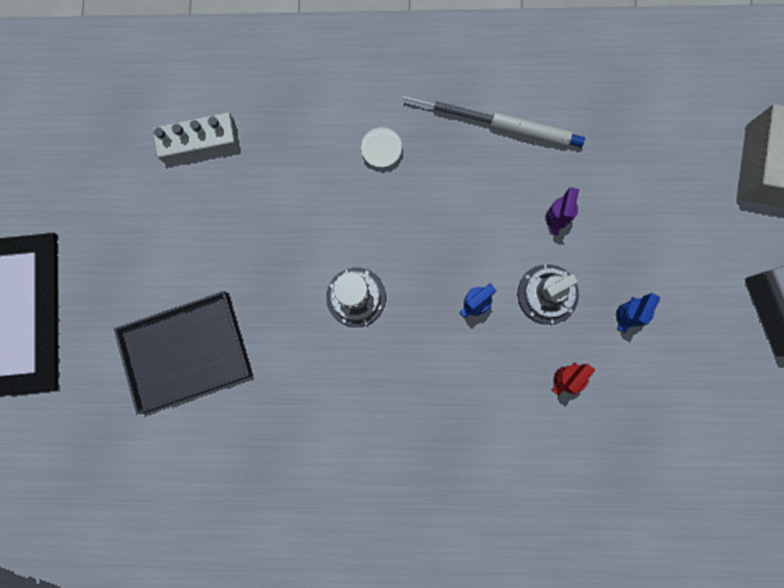

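View pics/side1.png

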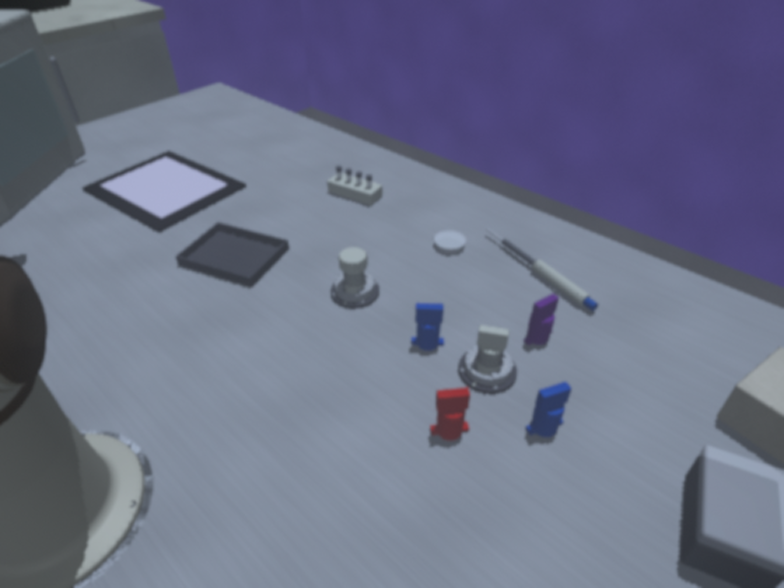

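The picture shows, in top pixels (1.4x scale): the white bar filter in its port at (555,290), the look-alikes blue (478,300), blue (637,312), purple (563,210) and red (573,379), and the round cap at (352,290). The tray is at (185,353). I choose the white bar and will check it in a close crop.

Run:
```python
from h import *
save('top','pics/c1.png',(355,175,435,235),10)
c=np.array([[117,328],[228,294],[252,377],[138,412]])/1.4
P=np.array([hit('top',*p,22) for p in c]);print(P.round(1),P.mean(0).round(1))
for p in [(549,293),(355,296)]: print(hit('top',*(np.array(p)/1.4),24).round(1))
for p in [(478,301),(637,312),(563,210),(573,379)]: print(hit('top',*(np.array(p)/1.4),40).round(1))
```

```text
[[486.  365.7  22. ]
 [536.1 204.9  22. ]
 [416.8 164.5  22. ]
 [366.5 326.   22. ]] [451.4 265.3  22. ]
[ 537.8 -257.9   24. ]
[533.2  19.1  24. ]
[ 524.  -155.3   40. ]
[ 509.1 -373.7   40. ]
[ 655.  -277.9   40. ]
[ 416.9 -282.7   40. ]
```

View pics/c1.png

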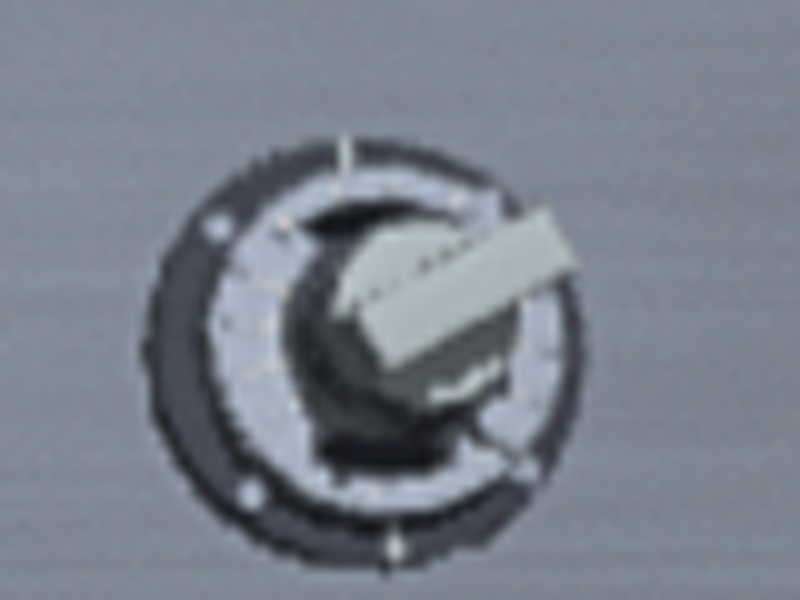

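The close crop confirms the choice: a white bar in a port, top face corners at about (358,315), (548,210), (578,265) and (392,370), and white notch marks at (346,155) and (396,548).

Run:
```python
from h import *
f=lambda u,v,z: hit('top',355+(u-4.5)/10,175+(v-4.5)/10,z)
P=np.array([f(*p,88) for p in [(358,315),(548,210),(578,265),(392,370)]]);print(P.round(1),P.mean(0).round(1))
d=P[1]-P[0]+P[2]-P[3];ab=np.degrees(np.arctan2(d[1],d[0]));print('bar',ab,np.linalg.norm(d)/2)
for z in (8,16):
  A,B=f(346,155,z),f(396,548,z);e=A-B;print('port',((A+B)/2).round(1),np.linalg.norm(e),np.degrees(np.arctan2(e[1],e[0])))
T=tool();c=P.mean(0)
tx=T[:3,0];print('tool x yaw',np.degrees(np.arctan2(tx[1],tx[0])))
print('tool shift to centre',(T[:3,:3].T@(c-T[:3,3])).round(1))
```

```text
[[ 534.4 -239.9   88. ]
 [ 554.1 -275.2   88. ]
 [ 543.8 -280.3   88. ]
 [ 524.2 -245.7   88. ]] [ 539.1 -260.3   88. ]
bar -60.73413284164168 40.08765816633747
port [ 539.6 -260.6    8. ] 81.01729625745051 5.242949120691859
port [ 538.4 -258.7   16. ] 80.24791910665134 5.242949120691813
tool x yaw 70.18834795688974
tool shift to centre [-636.5  143.6 -595.5]
```

```bash
python3 -m inch '[[60,-15,0,-14,1],[60,-45,5,-42,4],[60,-85,8,-80,8],[60,-128,10,-120,10],[60,-171,15,-160,13],[60,-214,20,-200,16],[60,-257,25,-240,19],[60,-300,30,-280,22],[60,-343,35,-320,25],[60,-386,40,-360,28],[60,-429,40,-400,31],[60,-472,40,-440,34],[60,-515,40,-480,37],[60,-555,40,-518,39],[60,-590,40,-552,41],[60,-615,40,-575,41],[60,-630,40,-590,41],[60,-636,40,-595,41],[60,-636,40,-595,41],[60,-636,40,-595,41]]'
cat > look.py <<'E'
from h import *
import sys
T=tool();save('wrist',sys.argv[1],s=1.4);print(T.round(2).tolist());s=r.state();print(s['time_s'],s['joints'].round(2),s['width'])
m=optics.camera_model('wrist');print(m['camera_matrix'],np.array(m['mount']).round(2))
E
python3 look.py pics/w1.png
```

```text
time_s: 2.65
tool_pos: [538.6, -258.6, 191.5]
tcp_rot: [-0.684, 0.684, 0.178, -0.179]
ft_force: [0.0, 0.6, 0.9]
width: 70.3
[[0.87, -0.0, -0.49, 538.63], [0.49, -0.0, 0.87, -258.61], [-0.0, -1.0, -0.0, 191.53], [0.0, 0.0, 0.0, 1.0]]
2.7 [-0.65  0.25  1.57 -0.    1.32 -1.16] 70.56758248513322
[[325.1922621    0.         279.02883136]
 [  0.         325.1922621  211.70614297]
 [  0.           0.           1.        ]] [[   1.      0.     -0.      1.34]
 [   0.     -0.26    0.97 -153.28]
 [   0.     -0.97   -0.26   72.24]
 [   0.      0.      0.      1.  ]]
```

View pics/w1.png

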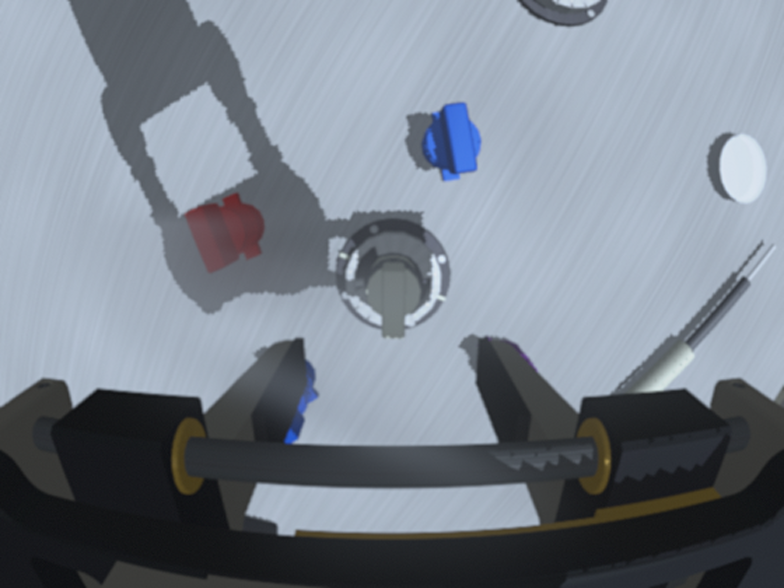

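The wrist view shows the white bar centred between the open fingers: its top-face edge runs from (381,262)-(407,262) to (383,337)-(405,337). Blue and purple look-alikes stand outside the fingers.

```bash
cat > m.py <<'E'
from h import *
import sys
def pts(l,z):
    T=tool();return np.array([hit('wrist',*(np.array(p)/1.4),z,T) for p in l]),T
E
python3 - <<'E'
from m import *
P,T=pts([(381,262),(407,262),(383,337),(405,337)],88)
print(P.round(1));a=(P[0]+P[1])/2;b=(P[2]+P[3])/2;d=b-a
print('bar yaw',np.degrees(np.arctan2(d[1],d[0])),'len',np.linalg.norm(d),'tool x',np.degrees(np.arctan2(T[1,0],T[0,0])))
print('shift',(T[:3,:3].T@((a+b)/2-T[:3,3])).round(1))
E
```

```text
[[ 523.3 -240.3   88. ]
 [ 536.3 -232.9   88. ]
 [ 546.5 -279.6   88. ]
 [ 558.  -273.2   88. ]]
bar yaw -60.593552886947045 len 45.6942110161791 tool x 29.2330817293004
shift [  3.2 103.6   0.7]
```

```bash
python3 -m inch '[[60,2,15,0,0],[60,2,45,0,0],[60,2,75,0,0],[60,2,98,0,0],[60,2,108,0,0],[60,2,111,0,0],[60,2,111,0,0],[255,2,111,0,0],[255,2,111,0,0],[255,2,111,0,0],[255,2,111,0,0],[255,2,111,0,0],[255,2,111,0,0],[255,2,111,0,0],[255,2,111,0,0]]'; python3 -c "
from h import *
save('side','pics/s2.png',(300,200,400,300),6)"
```

```text
time_s: 4.58
tool_pos: [540.2, -257.7, 80.5]
tcp_rot: [-0.684, 0.684, 0.178, -0.179]
ft_force: [-0.1, 0.4, -1.0]
width: 13.8
```

View pics/s2.png

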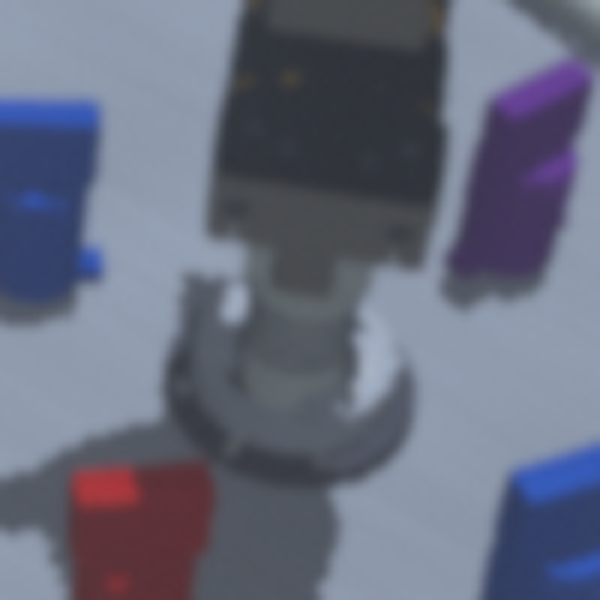

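Gripped: the opening is 13.8 mm with negligible force, and the fingers sit on the white bar. Now I turn anticlockwise, watching the force.

```bash
python3 -m inch '[[255,0,0,0,-3],[255,0,0,0,-8],[255,0,0,0,-13],[255,0,0,0,-18],[255,0,0,0,-23],[255,0,0,0,-28],[255,0,0,0,-33],[255,0,0,0,-38],[255,0,0,0,-43],[255,0,0,0,-48],[255,0,0,0,-53],[255,0,0,0,-57],[255,0,0,0,-60],[255,0,0,0,-60]]'; python3 -c "
from h import *
s=r.state();T=tool();print(s['torque'].round(2),s['ft_force'].round(1),np.degrees(np.arctan2(T[1,0],T[0,0])),s['joints'].round(2))"
```

```text
time_s: 6.38
tool_pos: [540.3, -257.7, 80.5]
tcp_rot: [0.503, -0.503, -0.496, 0.497]
ft_force: [-0.4, -0.2, -1.5]
width: 13.6
[ 0.03 -0.11  0.02] [-0.4 -0.2 -1.5] 89.20010231508836 [-0.65  0.38  1.65 -0.    1.12 -2.2 ]
```

```bash
python3 -m inch '[[255,0,0,0,-3],[255,0,0,0,-6],[255,0,0,0,-9],[255,0,0,0,-12],[255,0,0,0,-13],[255,0,0,0,-13]]'; python3 -c "
from h import *
s=r.state();T=tool();print(s['torque'].round(2),s['ft_force'].round(1),np.degrees(np.arctan2(T[1,0],T[0,0])),s['joints'].round(2))
print(s['width'])"
```

```text
time_s: 7.12
tool_pos: [540.3, -257.9, 80.5]
tcp_rot: [0.444, -0.444, -0.55, 0.551]
ft_force: [0.8, -0.9, -0.6]
width: 13.5
[-0.19  0.03 -0.08] [ 0.8 -0.9 -0.6] 102.14443285349236 [-0.65  0.38  1.65 -0.    1.12 -2.43]
13.477244104999773
```

```bash
python3 -m inch '[[255,0,0,0,-1],[255,0,0,0,-2],[255,0,0,0,-3],[255,0,0,0,-4],[255,0,0,0,-4]]'; python3 -c "
from h import *
s=r.state();T=tool();print(s['torque'].round(2),s['ft_force'].round(1),np.degrees(np.arctan2(T[1,0],T[0,0])),s['joints'].round(2))
save('side','pics/s3.png',(300,200,400,300),6)"
```

```text
time_s: 7.75
tool_pos: [540.6, -258.5, 80.7]
tcp_rot: [0.424, -0.425, -0.565, 0.566]
ft_force: [1.7, -4.8, -2.6]
width: 13.5
[-1.05 -0.38 -0.08] [ 1.7 -4.8 -2.6] 106.14594930373816 [-0.65  0.38  1.65 -0.    1.11 -2.5 ]
```

View pics/s3.png

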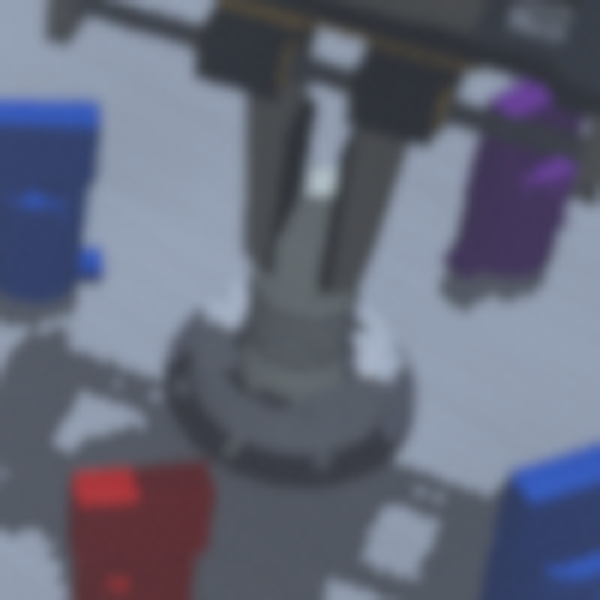

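The sideways force has risen to 5 N, the bar is at about 16° (port at about 5° + 9°), and the filter has turned with the grip, so the stop is reached. I ease back 2° and lift straight up, slowly at first.

```bash
python3 -m inch '[[255,0,0,0,2],[255,0,0,0,2],[255,0,-3,0,2],[255,0,-8,0,2],[255,0,-14,0,2],[255,0,-20,0,2],[255,0,-20,0,2]]'; python3 -c "
from h import *
s=r.state();T=tool();print(s['torque'].round(2))"
```

```text
time_s: 8.68
tool_pos: [540.9, -258.3, 101.5]
tcp_rot: [0.434, -0.435, -0.557, 0.558]
ft_force: [-0.0, 0.9, -1.6]
width: 13.8
[ 0.02 -0.02  0.02]
```

Run:
```python
from h import *
T=tool();print(T.round(3))
print((T[:3,:3].T@(np.array([451.4,265.3,200])-T[:3,3])).round(1))
```

```text
[[-2.44000e-01  1.00000e-03 -9.70000e-01  5.40941e+02]
 [ 9.70000e-01 -3.00000e-03 -2.44000e-01 -2.58334e+02]
 [-3.00000e-03 -1.00000e+00 -0.00000e+00  1.01497e+02]
 [ 0.00000e+00  0.00000e+00  0.00000e+00  1.00000e+00]]
[529.4 -99.9 -41.1]
```

```bash
python3 -m inch '[[255,0,-15,0,0],[255,0,-45,0,0],[255,0,-75,0,0],[255,10,-95,-1,0],[255,35,-100,-3,0],[255,70,-100,-5,0],[255,110,-100,-9,0],[255,150,-100,-12,0],[255,190,-100,-15,0],[255,230,-100,-18,0],[255,270,-100,-21,0],[255,310,-100,-24,0],[255,350,-100,-27,0],[255,390,-100,-30,0],[255,430,-100,-33,0],[255,465,-100,-36,0],[255,495,-100,-38,0],[255,515,-100,-40,0],[255,526,-100,-41,0],[255,529,-100,-41,0]]'
python3 -m inch '[[255,0,0,0,0],[255,0,0,0,0]]'
python3 look.py pics/w2.png
```

```text
time_s: 11.18
tool_pos: [451.0, 265.2, 200.1]
tcp_rot: [0.434, -0.435, -0.557, 0.559]
ft_force: [-0.2, -0.1, -2.0]
width: 13.5
time_s: 11.42
tool_pos: [451.1, 264.7, 200.2]
tcp_rot: [0.434, -0.435, -0.557, 0.558]
ft_force: [-0.4, -0.4, -1.7]
width: 13.8
[[-0.24, 0.0, -0.97, 451.11], [0.97, -0.0, -0.24, 264.65], [-0.0, -1.0, 0.0, 200.17], [0.0, 0.0, 0.0, 1.0]]
11.475 [ 0.3   0.05  1.78 -0.    1.31 -1.52] 13.810225378752905
[[325.1922621    0.         279.02883136]
 [  0.         325.1922621  211.70614297]
 [  0.           0.           1.        ]] [[   1.      0.     -0.     -0.32]
 [   0.     -0.26    0.97 -153.28]
 [   0.     -0.97   -0.26   71.45]
 [   0.      0.      0.      1.  ]]
```

View pics/w2.png

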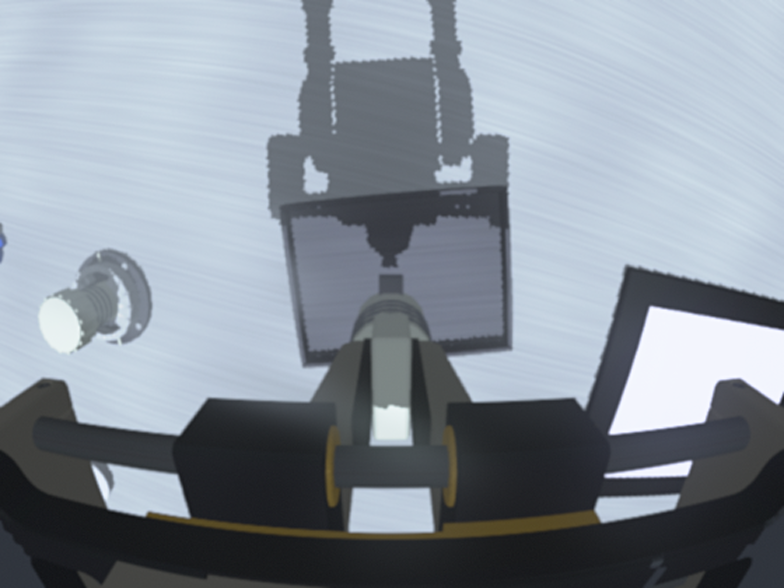

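The filter hangs upright in the grip. The tray rim corners are at (284,203), (504,187), (512,348) and (304,365), and the round cap is still seated at (95,300).

```bash
python3 - <<'E'
from m import *
P,T=pts([(284,203),(504,187),(512,348),(304,365)],22);print(P.round(1),P.mean(0).round(1),(T[:3,:3].T@(P.mean(0)-T[:3,3])).round(1))
E
python3 -m inch '[[255,0,15,0,0],[255,0,40,0,0],[255,0,70,0,0],[255,0,92,0,0],[255,0,106,0,0],[255,0,114,0,0],[255,0,118,0,0],[255,0,120,0,0],[255,0,120,0,0],[255,0,120,0,0]]'
```

```text
[[418.5 174.3  22. ]
 [367.  328.4  22. ]
 [485.8 372.6  22. ]
 [540.6 214.6  22. ]] [453.  272.5  22. ] [  7.6 178.1  -3.7]
time_s: 12.72
tool_pos: [451.5, 264.5, 80.6]
tcp_rot: [0.434, -0.436, -0.557, 0.558]
ft_force: [-0.4, 0.4, -2.0]
width: 13.5
```

```bash
python3 -m inch '[[255,0,1,0,0],[255,0,2,0,0],[255,0,3,0,0],[255,0,3,0,0],[255,0,3,0,0]]'
```

```text
time_s: 13.35
tool_pos: [451.6, 264.5, 77.6]
tcp_rot: [0.434, -0.436, -0.557, 0.558]
ft_force: [-0.0, -0.8, -1.1]
width: 13.8
```

```bash
python3 -m inch '[[255,0,0.5,0,0],[255,0,1,0,0],[255,0,1,0,0],[255,0,1,0,0]]'; python3 -m inch '[[255,0,0.5,0,0],[255,0,1,0,0],[255,0,1,0,0]]'
```

```text
time_s: 13.85
tool_pos: [451.6, 264.4, 76.6]
tcp_rot: [0.434, -0.436, -0.557, 0.558]
ft_force: [-0.7, -0.6, -1.1]
width: 13.9
time_s: 14.22
tool_pos: [451.8, 264.5, 76.5]
tcp_rot: [0.434, -0.436, -0.557, 0.558]
ft_force: [-3.2, -0.3, 5.4]
width: 14.0
```

Contact: the upward force is +5.4 N and z has stopped falling at 76.5. I open, wait, then rise.

```bash
python3 -m inch '[[235,0,0,0,0],[215,0,0,0,0],[180,0,0,0,0],[120,0,0,0,0],[60,0,0,0,0],[60,0,0,0,0],[60,0,0,0,0],[60,0,-10,0,0],[60,0,-35,0,0],[60,0,-70,0,0],[60,0,-105,0,0],[60,0,-130,0,0],[60,0,-140,0,0],[60,0,-140,0,0],[60,0,-140,0,0]]'
python3 look.py pics/w3.png | sed -n 2p; python3 -c "
from h import *
save('side','pics/s4.png',(110,130,400,310),2.7)"
```

```text
time_s: 16.1
tool_pos: [450.9, 264.6, 215.1]
tcp_rot: [0.434, -0.435, -0.557, 0.559]
ft_force: [-0.2, -0.5, 0.5]
width: 70.2
16.15 [ 0.3   0.04  1.76 -0.    1.35 -1.52] 70.4640041997706
```

View pics/w3.png

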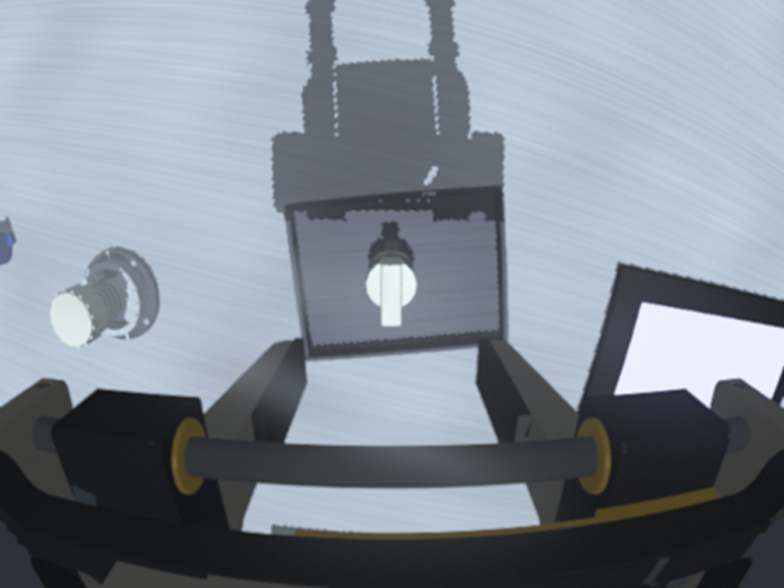

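View pics/s4.png

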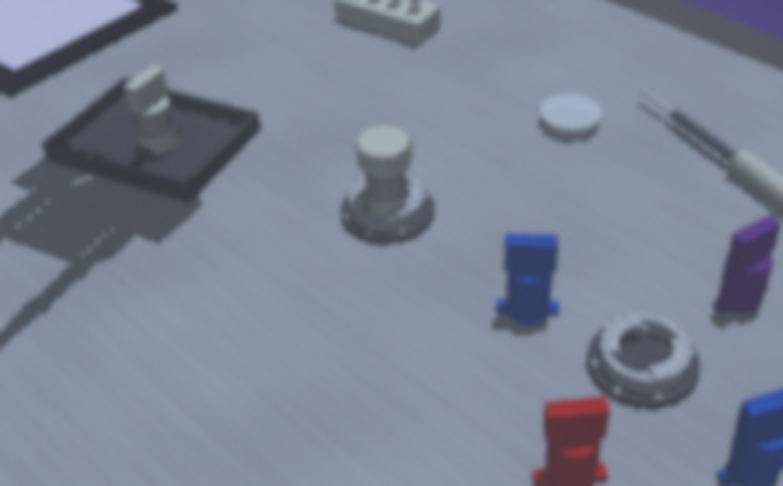

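The filter stands upright in the tray at wrist pixel (390,290) and side pixel (152,110). The round cap is seated (side 385,185), the source port is empty (side 642,360), and the gripper is clear.

```bash
python3 -c "
from bench import close_job; print(close_job())"
```

```text
the job is handed in; nothing more can be done
None
```

The white bar-grip filter is out of its port and standing upright near the middle of the steel tray; I handed the job in at about 16 s.

- **Removal:** I pinched the bar and turned it anticlockwise about 77°, until a sideways force of about 5 N showed the stop. I then eased back 2° and lifted it straight out with almost no resistance.
- **Setting down:** I lowered it until the tray pushed back with 5.4 N, then let go and raised the gripper well clear.
- **Last checks:** The final wrist and side pictures show the filter upright in the tray, its port empty, the round-cap filter still seated and the look-alikes I could see (one blue only partly in view) still standing. The highest force I read was about 6 N, but I only read it at the end of each move.
- **Disagreement:** The top and wrist cameras put the tray centre about 7 mm apart. I used the top camera's figure, as the tray had ample room either way.

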